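Tip a carton into the scanning frame and trigger the reader

ROBOT

A 6-joint arm with a two-finger parallel gripper is mounted at the origin on the work surface. World frame = base frame: x ahead of the robot, y to its left, z up, the work surface at z = 0. Lengths are in m, angles in rad, forces in N, time in s.
With the tool pointing down it reaches from about 0.3 to 0.875 m from the base axis. Payload 6.4 kg.
Tool frame: the origin (TCP) lies at the very end of the fingers, on their centre line; the grasp point (between the pads) lies robot.tcp_to_grasp behind it (robot.tcp_to_grasp is the distance from the TCP to the grasp point, in m); z points along the fingers, y is the line along which they close (so a half turn about z gives the same grasp; the last joint's range is limited). The gripper opens to 85 mm and grips with 20 to 120 N. Pads are 22 mm wide; open, the fingers measure 114 mm over their backs; the gripper's body (76 mm by 85 mm) begins 54 mm behind the grasp point. The pads swing forward as they close: fully open they stand 13 mm farther back than shut.
Start: joints at [-0.206, 0.181, 1.607, -0, 1.354, -0.206], TCP at [0.575, 0, 0.231] pointing down, gripper open.
Joint ranges: [-2.99, 2.99], [-0.89, 2.07], [0.3, 2.58], [-1.14, 4.28], [0, 2.63], [-3.12, 3.12]. Speed limits (rad/s): [2.57, 2.57, 3.01, 3.14, 3.14, 3.14].

INTERFACE

Orientations are given as a unit quaternion [x, y, z, w].
In Python, from plant import observe, optics, robot gives the robot as it stands.
- The arm moves only by the tool arm_command, never from a script. Its argument "targets" is a list of rows, each a list of 7 numbers: the turn, a rotation vector about the tool's x, y, z in degrees, then the shift along the tool's x, y, z in m, then the opening, from -1 (shut) to 1 (fully open). In form: [[wx, wy, wz, dx, dy, dz, fingers], ...]. A call has 1 to 20 rows; each row shifts and turns the commanded pose from where the row before left it, along the tool's axes as they then stand; what a row does not reach is not made up. A row lasts 1/10 s, in which the tool goes at most 50 mm and 8.59 degrees, less where a joint would pass 70% of its speed; a pose out of reach is approached as far as the arm can. A call is refused whole if a number of a shift passes 0.05 or a number of a turn 8.59, either way. A call with a gripper value outside its range is refused whole. The fingers move at their own pace and stop on an object; "squeeze" is the grip in N (left out, the last holds). Time passes only in rows, so rows that do not move let the fingers close. It gives the time, the measured TCP pose, the force, the opening and the grip force at its end, in the units of the state.
- observe(): the state, without advancing time (a new reading comes with each control period).
- optics.snapshot(name): name is "scene" or "side" or "wrist"; returns a dict with "image" (480x640x3 uint8, red, green, blue), "z_map" (480x640 float32, m along the optical axis (not along the pixel's ray), 0 where there is no reading), "fx", "fy", "cx", "cy" (pixels), "eye" and "attitude" of the camera in the world; the wrist camera has in their place "mount" (4x4, takes a point from camera to tool coordinates, whose origin is the TCP and whose axes are the flange's). Camera axes: x right, y up, looking along -z (the intrinsics and any distortion apply to the point x, -y, -z); pixel columns grow to the right and rows downward; lengths in m; the calibration is good to about 2 mm. A picture is of the moment at which its call begins: read the wrist's pose just before it.
- robot.job_done(): hands the job in; it is judged then, once.
The state is a dict: "t": time; "joints": joint angles; "qvel": joint speeds; "joint_torque": joint torques, N m; "tcp_pos": TCP position; "orientation": TCP orientation; "contact_force": force on the tool from outside, world axes, zero at the start; "wrist_torque": the same for the moment, N m; "grip_width": finger opening in m; "finger_force": force on a finger pad.
Only numpy, scipy, OpenCV 4.12 (cv2) and the standard library are available. Lean on these libraries where they do the work, as an engineer would, in place of code of your own. Each camera call takes 0.05 s, during which the arm holds its last target. There are 200 camera calls.

TASK

On the trade counter, gently push the red-banded carton over with the fingertips, so that it falls forward into the yellow frame and lies flat, wholly inside the frame, with its barcode label facing up. Then (not before) press the yellow button all the way down to trigger the barcode reader, and let it go. Only push: do not grip, lift or carry the carton; leave the green-banded carton standing and the jar and pipe fitting where they are.

Things in the scene. Friction and masses are not known exactly. Their poses are not given: they have to be found in the camera images.
- red_carton: Closed cardboard carton 50 x 80 x 160 mm (x, y, z), 0.25 to 0.5 kg, red band low down and red tape across the top, standing astride the frame's near line (left or right), about square with it. Origin: centre of underside. Label with black bars on its -x face, towards the robot; +x points forward over the frame. Pushed forward near the top it tips about its far bottom edge; pushed low it slides.
- red_middle (a point): Centre of the red carton's volume (80 mm above its origin when standing, 25 mm above the mat when lying label up).
- red_heel (a point): Middle of the red carton's far bottom edge (25 mm from its origin along its +x), about which it tips; it stays down on the mat while the carton is tipped and rises only if the carton is lifted.
- red_corner_a (a point): Corner of the red carton's +x face (the face opposite the label, which must end underneath): bottom end, +y side.
- red_corner_b (a point): Corner of the red carton's +x face (the face opposite the label, which must end underneath): bottom end, -y side.
- red_corner_c (a point): Corner of the red carton's +x face (the face opposite the label, which must end underneath): top end, +y side.
- red_corner_d (a point): Corner of the red carton's +x face (the face opposite the label, which must end underneath): top end, -y side.
- green_carton: The same carton with a green band and tape, standing beside the red one, centres 130 to 200 mm apart. Bystander: stays standing.
- mat: Fixed grey mat, 4 mm thick, 360 (x) x 400 (y) mm, with the yellow frame. Origin: on the table under the frame's centre; it reaches 195 mm to -x, 165 mm to +x. A barcode reader on a thin stand, 210 mm high, stands beyond its far right corner, at (215, -150) mm in the mat's axes; its head reaches back to x = 155 mm, 160 to 220 mm up.
- frame (a point): Centre of the yellow rectangular frame painted on the mat's top face (4 mm above the table): outer size 250 (x) x 370 (y) mm, lines 12 mm wide. x points away from the robot side (the forward direction of the cartons), y to its left.
- scan_button (a joint): Travel of the yellow push button, m: 0 up, 0.006 fully down; a spring returns it; fully down takes about 5 N. It counts as pressed beyond 0.004.
- scan_button_top (a point): Centre of the top face of the yellow button (36 mm across), in a black housing on the counter to the left of the mat (top 22 mm above the counter), pressed straight down.
- jar: Bystander: round jar with a red cap, 60 mm across, 85 mm tall, beyond the button. Origin: centre of its underside.
- fitting: Bystander: white plastic pipe fitting, standing, 60 mm across, 70 mm tall, right of the mat. Origin: centre of its underside.
Mind the look-alikes: they are no part of the job. What is shaped like the red_carton but blue is not meant. Of the things that look like the part that bears scan_button, take the one that is nearest to the robot's base at the start.

How it is judged:
On the way, in this order (a step that is already met when the one before it is completed fails the run):
1. the red carton lies label up, wholly inside the yellow frame, at rest (angle between red_carton's own x axis and vertical above 3 rad and height (world z) of red_middle below 0.04 m and x of red_corner_a in the frame of frame between -0.127 and 0.127 m and y of red_corner_a in the frame of frame between -0.187 and 0.187 m and x of red_corner_b in the frame of frame between -0.127 and 0.127 m and y of red_corner_b in the frame of frame between -0.187 and 0.187 m and x of red_corner_c in the frame of frame between -0.127 and 0.127 m and y of red_corner_c in the frame of frame between -0.187 and 0.187 m and x of red_corner_d in the frame of frame between -0.127 and 0.127 m and y of red_corner_d in the frame of frame between -0.187 and 0.187 m and linear speed of red_carton below 0.02 m/s and angular speed of red_carton below 0.1 rad/s), for 0.2 s.
2. the yellow button is pressed down (value of joint scan_button above 0.004 m), for 0.05 s.
At the end, for the whole second after the job is handed in: Red carton flat (within 8 degrees), label up, at rest, underside corners within the frame's outer edge (2 mm allowance); button pressed past 4 mm after that and up again; green carton upright; green carton, jar and fitting within 30 mm of their starts (all of step 1 and value of joint scan_button below 0.002 m and angle between green_carton's own z axis and vertical below 0.15 rad and distance of each of green_carton, jar, fitting from where it was at the start of the episode below 0.03 m); the robot touches nothing.
It fails at once if the red carton is gripped or rammed (fingers press on it with over 25 N) (contact force between the fingers and red_carton above 25 N).
It fails at once if the red carton is lifted (its far bottom edge more than 20 mm above the mat) (height (world z) of red_heel above 0.024 m).
It fails at once if the button is pressed before the red carton lies label up (value of joint scan_button above 0.003 m and angle between red_carton's own x axis and vertical below 3 rad).
It fails at once if the green carton is tipped (angle between green_carton's own z axis and vertical above 0.25 rad).
It fails at once if the green carton, jar or fitting is moved more than 30 mm (distance of any of green_carton, jar, fitting from where it was at the start of the episode above 0.03 m).
It also fails if it takes over 40 s, if anything falls off the work surface, if the arm or the gripper's body presses on something with over 40 N, if the wrist force passes 120 N, or if a joint passes its speed limit or range.

## Working session

There is one attempt and no reset: what is moved stays moved. The work goes in short steps, Python scripts to look and compute and a tool call to move; the robot and the scene stay as the last step left them, time stands still between calls to the robot, and variables do not carry over. Pictures are saved under pics/ and viewed, at most 10 in all, crops included, and the job is handed in when it is done.

Besides the shell and the picture viewer there is one more tool, called in YAML: its name, and indented under it one key for each argument. arm_command: Moves the arm, as the interface text tells. Its arguments: {"type":"object","properties":{"targets":{"type":"array","items":{"type":"array","items":{"type":"number"}}},"squeeze":{"type":"number"}},"required":["targets"]}

```bash
mkdir -p pics; ls; cat > h.py <<'E'
import numpy as np, cv2
from plant import observe, optics, robot
from scipy.spatial.transform import Rotation as R
def cloud(s):
    h,w=s["z_map"].shape; v,u=np.mgrid[:h,:w]; z=s["z_map"]
    P=np.stack([(u-s["cx"])/s["fx"]*z,-(v-s["cy"])/s["fy"]*z,-z],-1)
    A=np.array(s["attitude"]); A=R.from_quat(A).as_matrix() if A.size==4 else A
    return P@A.T+np.array(s["eye"])
E
python3 - <<'E'
from h import *
for n in("scene","side"):
    s=optics.snapshot(n); cv2.imwrite(f"pics/{n}0.png",s["image"][:,:,::-1]); np.savez(n+"0.npz",**{k:v for k,v in s.items()})
    print(n,{k:v for k,v in s.items() if k not in("image","z_map")})
print(observe())
E
```

```text
pics
scene {'fx': 470.7360994257154, 'fy': 470.7360994257154, 'cx': 312.48964332726945, 'cy': 236.44239779726385, 'eye': array([0.97416329, 0.52068549, 0.95095692]), 'attitude': array([0.12795955, 0.31561549, 0.87557841, 0.34260132])}
side {'fx': 533.5673760423152, 'fy': 533.5673760423152, 'cx': 321.62169592844356, 'cy': 238.57489022847685, 'eye': array([ 0.06233536, -0.75417941,  0.92040074]), 'attitude': array([ 0.39731105, -0.10033953, -0.22953528,  0.88283037])}
{'t': 0.1, 'joints': array([-2.06305861e-01,  1.81462405e-01,  1.60789158e+00, -6.22869290e-06,
        1.35380801e+00, -2.06303380e-01]), 'qvel': array([-0.00118344, -0.00215781, -0.00332311,  0.00046908, -0.00026147,
       -0.00044085]), 'joint_torque': array([-2.02498759e-04, -4.45872438e+01, -3.52238703e+01, -4.27332343e-04,
        4.16999465e-03,  3.20961749e-05]), 'tcp_pos': array([5.74509464e-01, 1.14814438e-04, 2.30484630e-01]), 'orientation': array([ 7.07106965e-01,  7.07106162e-01, -4.31967623e-04, -6.55072233e-04]), 'contact_force': array([-0.05109112,  0.12574989, -0.02663917]), 'wrist_torque': array([-0.04296314, -0.01497071,  0.01625493]), 'finger_force': 0.0, 'grip_width': 0.08535225021103748}
```

View pics/scene0.png

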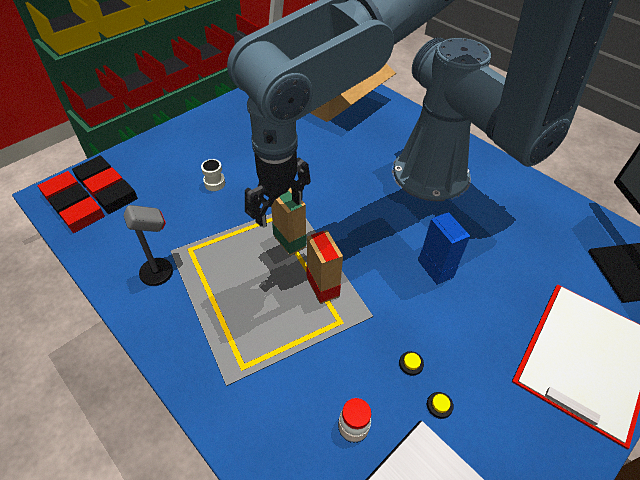

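View pics/side0.png

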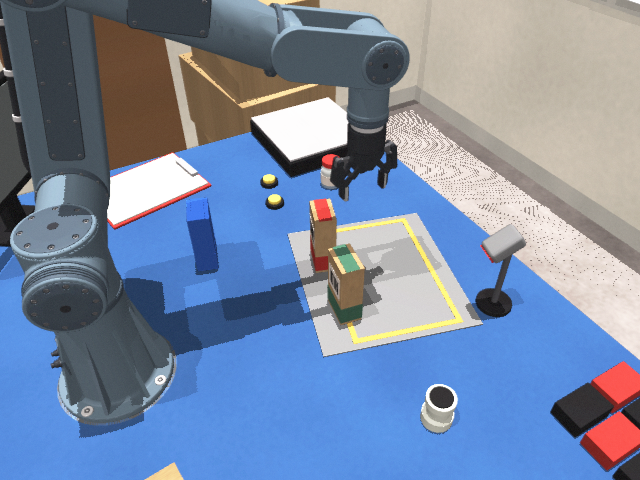

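The scene view shows the red carton at (324,265), the green one at (289,222) and the blue look-alike at (443,247). The two yellow buttons are at (411,363) and (440,405), and the jar is at (355,418). In the side view red is at (322,235), green at (345,285), and the buttons at (275,201) and (269,181). Next I'll measure these.

```bash
cat >> h.py <<'E'
def masks(im):
    H=cv2.cvtColor(im,cv2.COLOR_RGB2HSV); h,s,v=cv2.split(H)
    return dict(yel=(abs(h.astype(int)-28)<6)&(s>170)&(v>120), red=((h<6)|(h>174))&(s>170)&(v>80), grn=(abs(h.astype(int)-75)<15)&(s>90)&(v>40), gry=(s<30)&(v>60)&(v<190))
def ray(s,uv,z):
    A=R.from_quat(s["attitude"]).as_matrix(); uv=np.atleast_2d(uv).astype(float)
    d=np.stack([(uv[:,0]-s["cx"])/s["fx"],-(uv[:,1]-s["cy"])/s["fy"],-np.ones(len(uv))],-1)@A.T
    return s["eye"]+d*((z-s["eye"][2])/d[:,2])[:,None]
E
cat > m.py <<'E'
from h import *
cr={}
for n in("scene","side"):
    s=dict(np.load(n+"0.npz")); P=cloud(s); M=masks(s["image"])
    ok=(s["z_map"]>0)&(P[...,0]>.2)&(P[...,0]<1)&(abs(P[...,1])<.5)&(P[...,2]>-.01)
    for k in("red","grn"):
        m=M[k]&ok&(P[...,2]>.15)&(P[...,2]<.18); q=P[m]
        if len(q)>20:
            r=cv2.minAreaRect((q[:,:2]*1000).astype(np.float32)); print(n,k,"top",len(q),"z",np.median(q[:,2]).round(4),r)
        m=M[k]&ok&(P[...,2]<.15)&(P[...,2]>.005)
        c,l,st,ce=cv2.connectedComponentsWithStats(m.astype(np.uint8))
        for i in range(1,c):
            if st[i,4]>60: q=P[l==i]; print("  ",k,ce[i].round(),st[i,4],"mean",q.mean(0).round(3),"min",np.percentile(q,2,0).round(3),"max",np.percentile(q,98,0).round(3))
    m=M["yel"]&ok
    c,l,st,ce=cv2.connectedComponentsWithStats(m.astype(np.uint8))
    for i in range(1,c):
        if st[i,4]>60: q=P[l==i]; print("  yel",ce[i].round(),st[i,4],"z",np.median(q[:,2]).round(4),"ctr",q.mean(0).round(4),"ray z22",ray(s,ce[i],.022).round(4))
    f=P[m&(P[...,2]<.012)]; f=f[f[:,1]<.25]
    r=cv2.minAreaRect((f[:,:2]*1000).astype(np.float32)); print("frame",r,"z",np.median(f[:,2]).round(4)); print(cv2.boxPoints(r).round())
    im=s["image"][:,:,::-1]; 
    if n=="scene": cr=[cv2.resize(im[190:440,220:490],None,fx=2,fy=2)]
cv2.imwrite("pics/crop.png",cr[0])
E
python3 m.py
```

```text
scene red top 414 z 0.1632 ((614.6624145507812, -63.54779052734375), (78.79340362548828, 411.4563293457031), 33.174381256103516)
   red [ 85. 219.] 296 mean [ 0.843 -0.491  0.023] min [ 0.799 -0.498  0.006] max [ 0.885 -0.486  0.037]
   red [329. 293.] 222 mean [0.537 0.116 0.034] min [0.513 0.096 0.012] max [0.558 0.125 0.055]
   red [356. 413.] 683 mean [0.704 0.358 0.083] min [0.679 0.333 0.075] max [0.727 0.381 0.087]
scene grn top 179 z 0.163 ((487.676513671875, -71.5223617553711), (57.67000961303711, 29.649858474731445), 81.27678680419922)
   grn [291. 242.] 298 mean [ 0.5   -0.059  0.034] min [ 0.47  -0.113  0.012] max [ 0.517 -0.039  0.054]
  yel [252. 311.] 1503 z 0.0033 ctr [0.6846 0.009  0.0033] ray z22 [[0.6927 0.0272 0.022 ]]
  yel [412. 361.] 219 z 0.0207 ctr [0.5181 0.3496 0.0204] ray z22 [[0.5189 0.3499 0.022 ]]
  yel [441. 403.] 251 z 0.0207 ctr [0.5454 0.4461 0.0205] ray z22 [[0.5462 0.4463 0.022 ]]
frame ((623.5101318359375, -30.962539672851562), (373.7480163574219, 250.5868377685547), 74.61666107177734) z 0.0033
[[ 453. -178.]
 [ 695. -244.]
 [ 794.  116.]
 [ 552.  182.]]
side red top 233 z 0.1645 ((616.4151611328125, -70.59053039550781), (70.34770202636719, 416.750244140625), 32.805702209472656)
   red [328. 160.] 100 mean [0.694 0.358 0.081] min [0.675 0.331 0.041] max [0.737 0.438 0.088]
   red [320. 262.] 190 mean [0.498 0.048 0.035] min [0.484 0.038 0.013] max [0.512 0.088 0.055]
   red [607. 374.] 153 mean [ 0.833 -0.496  0.035] min [ 0.795 -0.5    0.026] max [ 0.878 -0.492  0.038]
side grn top 224 z 0.1643 ((486.4748229980469, -84.21185302734375), (76.72370910644531, 26.651784896850586), 81.0990982055664)
frame ((0.0, 0.0), (0.0, 0.0), 0.0) z nan
[[0. 0.]
 [0. 0.]
 [0. 0.]
 [0. 0.]]
  return _methods._mean(a, axis=axis, dtype=dtype,
  ret = ret.dtype.type(ret / rcount)
```

View pics/crop.png

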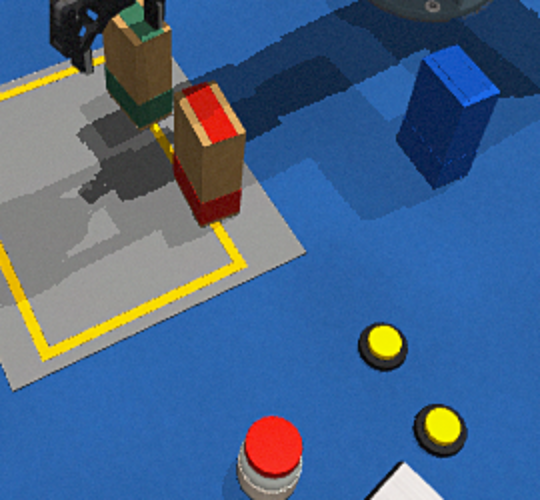

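Candidates: the red carton is at scene px (324,265), and the blue one at (443,247) is the wrong colour. Of the buttons, (412,361) is 0.625 m from the base and (441,403) is 0.705 m, so the target is the one at (412,361). The crop confirms both choices. Next come the red carton's top pose and the other positions in frame axes.

```bash
cat > m2.py <<'E'
from h import *
c=np.array([.6235,-.031]); a=np.radians(-15.3); F=np.array([[np.cos(a),np.sin(a)],[-np.sin(a),np.cos(a)]])
for n in("scene","side"):
    s=dict(np.load(n+"0.npz")); P=cloud(s); M=masks(s["image"])
    for k,b in(("red",(.53,.08)),("grn",(.49,-.08))):
        g=(s["z_map"]>0)&(np.hypot(P[...,0]-b[0],P[...,1]-b[1])<.075)
        top=g&(P[...,2]>.155)&(P[...,2]<.172)
        l,lab,st,_=cv2.connectedComponentsWithStats(top.astype(np.uint8)); i=1+st[1:,4].argmax(); q=P[lab==i][:,:2]
        if k=="red": r=cv2.minAreaRect((q*1000).astype(np.float32)); print(n,k,"top face",r)
        qt=P[top&M[k]][:,:2]; rt=cv2.minAreaRect((qt*1000).astype(np.float32)); print("   tape",rt)
        f=(q-c)@F.T; print("   frame coords face pct",np.percentile(f,[1,50,99],0).round(3).tolist(), "mean",f.mean(0).round(3), "tape", np.percentile((qt-c)@F.T,[1,50,99],0).round(3).tolist())
print("img yaw; base dist"); print(F)
E
python3 m2.py
```

```text
scene red top face ((521.80224609375, 79.36296081542969), (84.34080505371094, 51.01254653930664), 69.97306060791016)
   tape ((520.9916381835938, 78.90409851074219), (81.369873046875, 31.312997817993164), 71.67071533203125)
   frame coords face pct [[-0.153, 0.04], [-0.126, 0.083], [-0.101, 0.121]] mean [-0.126  0.083] tape [[-0.143, 0.04], [-0.128, 0.082], [-0.112, 0.119]]
   tape ((487.676513671875, -71.5223617553711), (57.67000961303711, 29.649858474731445), 81.27678680419922)
   frame coords face pct [[-0.146, -0.109], [-0.114, -0.069], [-0.094, -0.044]] mean [-0.116 -0.071] tape [[-0.136, -0.103], [-0.119, -0.075], [-0.106, -0.046]]
side red top face ((520.7564697265625, 77.77201843261719), (84.15641021728516, 50.855045318603516), 70.50961303710938)
   tape ((521.1876831054688, 77.04492950439453), (77.91166687011719, 27.591068267822266), 70.35596466064453)
   frame coords face pct [[-0.154, 0.036], [-0.129, 0.073], [-0.103, 0.118]] mean [-0.129  0.074] tape [[-0.142, 0.041], [-0.127, 0.071], [-0.113, 0.113]]
   tape ((486.4748229980469, -84.21185302734375), (76.72370910644531, 26.651784896850586), 81.0990982055664)
   frame coords face pct [[-0.147, -0.128], [-0.12, -0.092], [-0.093, -0.048]] mean [-0.12  -0.091] tape [[-0.132, -0.125], [-0.117, -0.095], [-0.103, -0.05]]
img yaw; base dist
[[ 0.96455742 -0.26387305]
 [ 0.26387305  0.96455742]]
```

arm_command:
  targets:
    - [0,0,0,0.026,-0.031,0,0]
    - [0,0,0,0.026,-0.031,0,0]
    - [0,0,0,0.026,-0.031,0,0]
    - [0,0,0,0.026,-0.031,0,0]
    - [0,0,-7.8,0,0,0,0]
    - [0,0,-7.8,0,0,0,0]
    - [0,0,-7.8,0,0,0,0]
    - [0,0,-7.8,0,0,0,0]
    - [0,0,-7.8,0,0,0,0]
    - [0,0,-7.8,0,0,0,0]
    - [0,0,-7.8,0,0,0,0]
    - [0,0,-7.8,0,0,0,0]
    - [0,0,-7.8,0,0,0,0]
    - [0,0,0,0,0,0,0]

```text
t: 1.5
tcp_pos: [0.4507, 0.104, 0.2309]
orientation: [0.171, 0.985, -0.0, -0.0]
contact_force: [0.8, 1.0, 0.9]
grip_width: 0.0426
finger_force: 0.0
```

```bash
python3 - <<'E'
from h import *
s=dict(np.load("scene0.npz")); P=cloud(s)
H=cv2.cvtColor(s["image"],cv2.COLOR_RGB2HSV)
q=P[(P[...,2]>.1)&(P[...,2]<.17)&(abs(H[...,0].astype(int)-113)<12)&(H[...,1]>120)&(P[...,0]>.2)]
print("blue",np.percentile(q,[2,50,98],0).round(3))
o=observe(); T=R.from_quat(o["orientation"]).as_matrix(); print(o["tcp_pos"],T.round(3),o["grip_width"],o["t"],robot.tcp_to_grasp,o["contact_force"])
c=np.array([.521,.0785]); p=np.array([np.cos(np.radians(-19.7)),np.sin(np.radians(-19.7))])
d=np.r_[c-.025*p,.13]-o["tcp_pos"]; print("to back face in tool axes",T.T@d)
s=optics.snapshot("side"); cv2.imwrite("pics/side1.png",s["image"][:,:,::-1])
E
```

```text
blue [[0.25  0.185 0.102]
 [0.289 0.235 0.154]
 [0.31  0.272 0.161]]
[0.45071358 0.10402557 0.23092579] [[-0.941  0.338 -0.001]
 [ 0.338  0.941  0.   ]
 [ 0.001 -0.    -1.   ]] 0.04257759724297626 1.5 0.0187 [0.82298472 1.02761477 0.93201467]
to back face in tool axes [-0.04985252 -0.00028443  0.10088874]
```

View pics/side1.png

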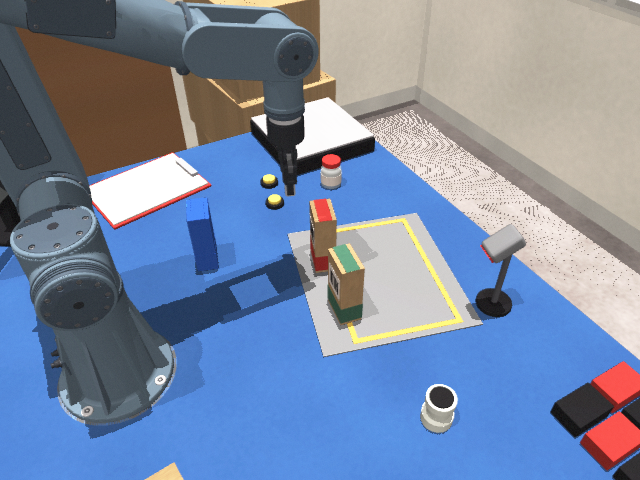

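The gripper is now behind the red carton, at px (290,185), with the fingers spread across its face. I'll lower it and push gently.

arm_command:
  targets:
    - [0,0,0,0,0,0.033,0]
    - [0,0,0,0,0,0.033,0]
    - [0,0,0,0,0,0.032,0]
    - [0,0,0,-0.015,0,0,0]
    - [0,0,0,-0.01,0,0,0]
    - [0,0,0,-0.004,0,0,0]
    - [0,0,0,-0.004,0,0,0]
    - [0,0,0,-0.004,0,0,0]
    - [0,0,0,-0.004,0,0,0]
    - [0,0,0,-0.004,0,0,0]
    - [0,0,0,-0.004,0,0,0]
    - [0,0,0,-0.004,0,0,0]

```text
t: 2.75
tcp_pos: [0.5012, 0.086, 0.1334]
orientation: [0.172, 0.985, 0.0, 0.0]
contact_force: [-1.0, 0.7, 0.8]
grip_width: 0.0427
finger_force: 0.4
```

```bash
python3 - <<'E'
from h import *
o=observe(); print(o["tcp_pos"],o["contact_force"])
s=optics.snapshot("side"); a=cv2.resize(s["image"][150:340,220:420],None,fx=2,fy=2)
s=optics.snapshot("scene"); b=cv2.resize(s["image"][180:370,220:420],None,fx=2,fy=2)
cv2.imwrite("pics/p1.png",np.hstack([a,b])[:,:,::-1])
E
```

```text
[0.50117087 0.0859852  0.13336975] [-0.97735157  0.66723058  0.783824  ]
```

View pics/p1.png

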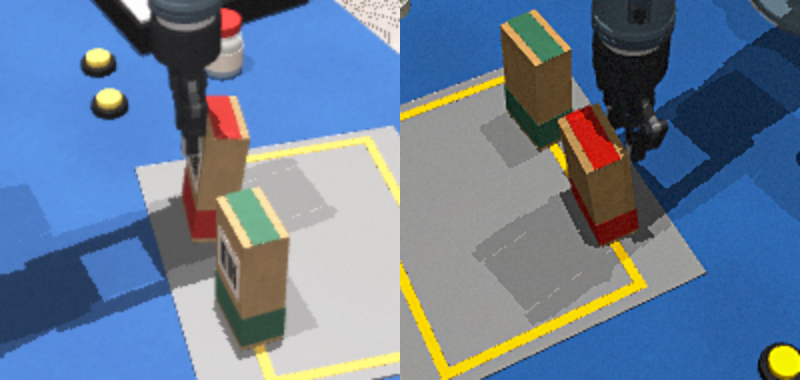

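The carton is tipping cleanly at about 6°, its heel is still at the near line, and the force is low. I'll keep pushing.

arm_command:
  targets:
    - [0,0,0,-0.004,0,0,0]
    - [0,0,0,-0.004,0,0,0]
    - [0,0,0,-0.004,0,0,0]
    - [0,0,0,-0.004,0,0,0]
    - [0,0,0,-0.004,0,0,0]
    - [0,0,0,-0.004,0,0,0]
    - [0,0,0,-0.004,0,0,0]
    - [0,0,0,-0.004,0,0,0]
    - [0,0,0,-0.004,0,0,0]
    - [0,0,0,-0.004,0,0,0]
    - [0,0,0,0,0,0,0]
    - [0,0,0,0,0,0,0]
    - [0,0,0,0,0,0,0]
    - [0,0,0,0,0,0,0]

```text
t: 4.25
tcp_pos: [0.5383, 0.0726, 0.1333]
orientation: [0.172, 0.985, 0.0, -0.0]
contact_force: [-0.1, -0.3, -0.1]
grip_width: 0.0427
finger_force: 0.0
```

```bash
python3 - <<'E'
from h import *
o=observe(); print(o["tcp_pos"],o["contact_force"])
s=optics.snapshot("side"); a=cv2.resize(s["image"][150:340,220:420],None,fx=2,fy=2)
np.savez("side2.npz",**s)
s=optics.snapshot("scene"); b=cv2.resize(s["image"][180:370,220:420],None,fx=2,fy=2)
np.savez("scene2.npz",**s)
cv2.imwrite("pics/p2.png",np.hstack([a,b])[:,:,::-1])
c=np.array([.6235,-.031]); t=np.radians(-15.3); F=np.array([[np.cos(t),np.sin(t)],[-np.sin(t),np.cos(t)]])
for n in("scene","side"):
    s=dict(np.load(n+"2.npz")); P=cloud(s); f=(P[...,:2]-c)@F.T
    m=(P[...,2]>.047)&(P[...,2]<.06)&(abs(f[...,0])<.16)&(f[...,1]>0)&(f[...,1]<.18)
    l,lab,st,_=cv2.connectedComponentsWithStats(m.astype(np.uint8)); i=1+st[1:,4].argmax(); q=f[lab==i]
    r=cv2.minAreaRect((q*1000).astype(np.float32)); print(n,np.median(P[lab==i][:,2]),r,cv2.boxPoints(r).round().tolist())
E
```

```text
[0.53833422 0.07260492 0.133255  ] [-0.12776106 -0.25510117 -0.05879244]
scene 0.05303031979154482 ((-15.953521728515625, 71.97978210449219), (84.0274429321289, 160.6232452392578), 85.86589813232422) [[-99.0, 36.0], [61.0, 24.0], [67.0, 108.0], [-93.0, 120.0]]
side 0.05426212665663949 ((-15.763572692871094, 70.06382751464844), (86.3941650390625, 160.81155395507812), 85.8294906616211) [[-99.0, 33.0], [61.0, 21.0], [68.0, 107.0], [-93.0, 119.0]]
```

View pics/p2.png

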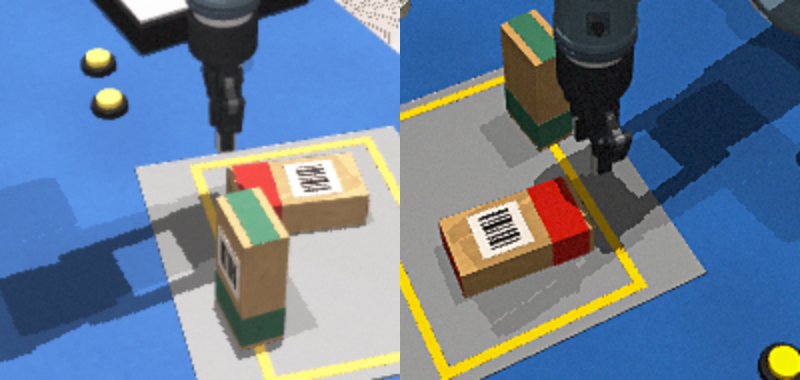

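The red carton lies flat with its label up. Its corners in frame x run from -99 to 68 mm and in y from 21 to 120 mm, well inside the frame. Next is the button at (0.518, 0.350), with the fingers shut.

arm_command:
  targets:
    - [0,0,0,0.014,0.0317,0,-1]
    - [0,0,0,0.014,0.0317,0,-1]
    - [0,0,0,0.014,0.0317,0,-1]
    - [0,0,0,0.014,0.0317,0,-1]
    - [0,0,0,0.014,0.0317,0,-1]
    - [0,0,0,0.014,0.0317,0,-1]
    - [0,0,0,0.014,0.0317,0,-1]
    - [0,0,0,0.014,0.0317,0,-1]
    - [0,0,0,0,0,0.03,-1]
    - [0,0,0,0,0,0.03,-1]
    - [0,0,0,0,0,0.03,-1]
    - [0,0,0,0,0,0.01,-1]
    - [0,0,0,0,0,0,-1]
    - [0,0,0,0,0,0,-1]

```text
t: 5.75
tcp_pos: [0.5199, 0.3494, 0.0345]
orientation: [0.172, 0.985, 0.0, 0.001]
contact_force: [-0.3, 0.1, 0.8]
grip_width: 0.0
finger_force: 0.0
```

```bash
python3 - <<'E'
from h import *
o=observe(); print(o["tcp_pos"],o["contact_force"],o["grip_width"])
a=optics.snapshot("side"); a=cv2.resize(a["image"][140:260,200:340],(400,343))
b=optics.snapshot("scene"); b=cv2.resize(b["image"][300:420,340:480],(400,343))
cv2.imwrite("pics/b1.png",np.hstack([a,b])[:,:,::-1])
E
```

```text
[0.51991783 0.34936523 0.03451525] [-0.27544352  0.12013678  0.77812216] 3.476174339780225e-05
```

View pics/b1.png

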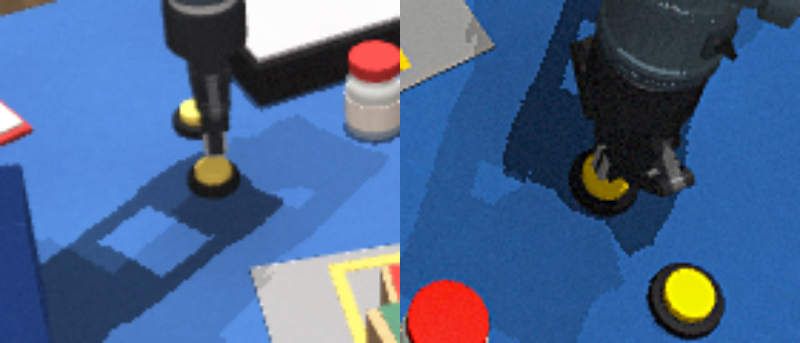

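The fingertips are right above the near button. I'll press it slowly.

arm_command:
  targets:
    - [0,0,0,0,0,0.01,-1]
    - [0,0,0,0,0,0.003,-1]
    - [0,0,0,0,0,0.001,-1]
    - [0,0,0,0,0,0.001,-1]
    - [0,0,0,0,0,0.001,-1]
    - [0,0,0,0,0,0.001,-1]
    - [0,0,0,0,0,0.001,-1]
    - [0,0,0,0,0,0.001,-1]
    - [0,0,0,0,0,0,-1]
    - [0,0,0,0,0,0,-1]

```text
t: 6.85
tcp_pos: [0.5195, 0.3492, 0.0159]
orientation: [0.172, 0.985, 0.0, 0.0]
contact_force: [-2.7, -2.1, 13.8]
grip_width: 0.0
finger_force: 7.0
```

The reading of 13.8 N is well above the 5 N needed, so the button is fully down. Now I'll release it.

arm_command:
  targets:
    - [0,0,0,0,0,-0.01,-1]
    - [0,0,0,0,0,-0.03,-1]
    - [0,0,0,0,0,-0.04,-1]
    - [0,0,0,0,0,-0.04,-1]
    - [0,0,0,0,0,0,-1]
    - [0,0,0,0,0,0,-1]
    - [0,0,0,0,0,0,-1]

```text
t: 7.55
tcp_pos: [0.5178, 0.3486, 0.1326]
orientation: [0.172, 0.985, -0.001, -0.001]
contact_force: [0.6, -0.1, -0.2]
grip_width: -0.0002
finger_force: 0.0
```

```bash
python3 - <<'E'
from h import *
o=observe(); print(o["tcp_pos"],o["contact_force"])
s=optics.snapshot("side"); P=cloud(s); m=masks(s["image"])["yel"]
c,l,st,ce=cv2.connectedComponentsWithStats(m.astype(np.uint8))
for i in range(1,c):
    if st[i,4]>40: print(ce[i].round(),np.median(P[l==i],0).round(4))
cv2.imwrite("pics/end.png",s["image"][:,:,::-1])
E
```

```text
[0.51783482 0.34857857 0.13259978] [ 0.56978433 -0.13884794 -0.16045611]
```

View pics/end.png

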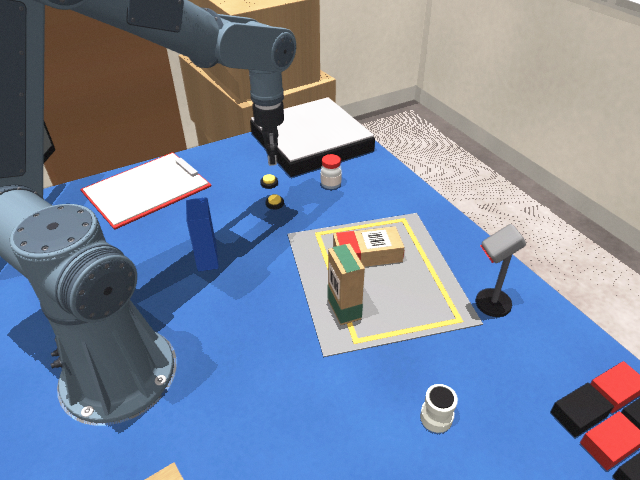

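The red carton lies label up inside the frame at (370,247), the green one still stands at (345,285), and the arm is clear of everything. I'll hand in the job.

```bash
python3 -c "
from plant import robot
print(robot.job_done())"
```

```text
the job is handed in; nothing more can be done
None
```

I pushed the red carton over: it lies flat and label up inside the frame, and after that I pressed the near yellow button fully and let it go; I've handed the job in, but no verdict came back.

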